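Pry a heavy fixture base up onto its sprung prop legs

TASK

Raise the front of the heavy steel fixture base so that its sprung prop legs drop and lock: put the pry bar over the fulcrum on the plywood board, slide its tip under the base's front edge until it seats against the rib below, and press the handle down until you feel it bear on the stop pad, without forcing it or shoving the base. Then let the base down onto its legs, draw the bar out and lay it flat on the table beside the board. Lift only with the bar: do not touch the base with the gripper, and leave the things around the work where they are.

Things in the scene. Friction and masses are not known exactly. Their poses are not given: they have to be found in the camera images.
- board: Fixed plywood board, 395 x 190 mm; its top face is 32 mm above the table. Origin: at table level, mid-width, 7.5 mm nearer the handle end than mid-length. Its x axis runs from the stop pad at the handle end over the fulcrum to the base; z up. A flat tool wallet 7 mm thick lies on the table partly under the board and to its right.
- fulcrum_foot (a point): Point on the board's top face under the fulcrum. The fulcrum is a round-topped steel ridge (radius 6 mm) across the board's x axis, on a steel rail set on levelling studs: its top is 31 to 41 mm above this point, set differently each time and not measured, so find it by touch. On either side a steel cheek stands 12 mm higher than the ridge, 20 mm long, 25 mm apart: the 16 mm bar lies between.
- pad_foot (a point): Point on the board's top face under the stop pad, 150 mm behind the fulcrum. The pad (16 x 20 mm, practically rigid) is on the same rail, its top always 9 mm below the ridge top. The bar's handle meets it with the bar sloping 0.06 rad, tip higher than handle. The legs have dropped by then, when the rail is low only just before. Load on the handle before the pad: 5 to 17 N; there it climbs steeply.
- base: Heavy dark steel fixture base (2.2 kg, +-20 %), loose on the board: 24 mm plate 150 (x) x 140 (y) mm, aluminium rails and block on top, 86 mm high, on four 26 mm feet. Outside each side a steel prop leg lies folded back, sprung to drop when the front is raised. Origin: centre, at the soles; x runs from its front (fulcrum side) to its rear, within 0.03 rad of the board's x; z up.
- mouth (a point): Middle of the open gap under the base's front edge: in the plane of the front face (75 mm ahead of the base's origin), 13 mm above the board. The gap is 26 mm high and open for 90 mm between the front feet. It lies about 50 mm from the fulcrum.
- rib (a point): Middle of the front face of the rib under the base against which the bar's tip seats, 25 mm behind the base's front face, 15 mm above the board; the rib is 70 mm wide and reaches from 4 mm above the board up to the base's underside. About 75 mm from the fulcrum.
- bar_grip (a point): Grasp point of the pry bar: half-way up its black handle (80 mm long, 16 mm wide, 14 mm high), 45 mm from the handle's end. x points along the bar to its tip, y across, z up. Bar 240 mm, 0.25 kg; steel blade 16 mm wide, 6 mm thick, underside in one plane with the handle's, 7 mm below this point. Grip it with about 60 N; pushing its blade still turns it a little in the fingers.
- bar_tip (a point): Rounded end of the bar's blade, half-way up its 6 mm thickness, 195 mm ahead of and 4 mm below bar_grip in the bar's frame.
- flux_tin: Round yellow tin, 47 mm across, 23 mm high, origin under its centre; leave alone.
- solder_spool: White reel of solder, 55 mm across, 42 mm high, origin at its underside; leave alone.
- battery: Silver AA cell lying on its side, 50 x 14 mm, origin under its centre; leave alone.

How it is judged:
By the outcome, as a careful person would: the job done as asked, in the order asked, and still so for the second after the job is handed in, with the robot touching nothing.
It also fails if it takes over 72 s, if anything falls off the work surface, if the arm or the gripper's body presses on something with over 40 N, if the wrist force passes 120 N, or if a joint passes its speed limit or range.

ROBOT

A 6-joint arm with a two-finger parallel gripper is mounted at the origin on the work surface; the furniture and walls round the work are solid. World frame = base frame: x ahead of the robot, y to its left, z up, the work surface at z = 0. Lengths are in mm, angles in rad, forces in N, time in s.
With the tool pointing down it reaches from about 350 to 975 mm from the base axis. Payload 7.1 kg.
Tool frame: the origin (TCP) lies on the front face of the gripper's body, between the roots of the fingers; the fingertips stand 80 mm ahead of it and the grasp point (between the pads) lies 61 mm ahead of it (env.tips_ahead is the distance from the TCP to the fingertips, in mm); z points along the fingers, y is the direction in which the jaws open and shut (so a half turn about z gives the same grasp; the last joint's range is limited). The gripper opens to 88 mm and grips with 3 to 60 N. Pads are 20 mm wide; open, the fingers measure 115 mm over their backs; the gripper's body (75 mm by 178 mm) begins 61 mm behind the grasp point.
Start: joints at [-1.282, 0.423, 1.63, -0, 1.089, -0.019], TCP at [189.37, -595.604, 302.675] pointing down, gripper open.
Joint ranges: [-3, 3], [-0.9, 2.11], [0.09, 2.58], [-1.31, 4.45], [0.11, 2.69], [-2.54, 2.54]. Speed limits (rad/s): [2.39, 2.39, 3.01, 3.14, 3.14, 3.14].

INTERFACE

Orientations are given as a unit quaternion [x, y, z, w].
In Python, from station import env, set_gripper, viewer, workorder gives the robot as it stands. Calls block until the motion is done:
- env.reach(position, orientation): joint-space move of the TCP to a pose.
- env.move_l(position, rot=None, rate=150, f_stop=None): straight line of the TCP; rot=None keeps the orientation; rate is the mean speed in mm/s. With f_stop (N) it stops when the force on the tool has changed by that much, and returns True; else False.
- env.move_joints(angles): joint-space move.
- set_gripper(opening): finger opening in mm; the grip force is fixed at half the most; returns when the fingers have stopped.
- env.hold(seconds).
- env.ik(position, orientation): joint angles nearest the present ones, or None.
- env.read_state(): the state.
- viewer.camera(name): name is "scene" or "side" or "wrist"; returns the picture (480x640x3 uint8, blue, green, red); there is no depth.
- viewer.camera_params(name): a dict with "fx", "fy", "cx", "cy" (pixels), "dist" ([k1, k2, p1, p2, k3] as OpenCV has them; the pictures are not rectified), "pose" (4x4, takes a point from camera to world coordinates); the wrist camera has in their place "tool_from_camera" (4x4, takes a point from camera to tool coordinates, whose origin is the TCP and whose axes are the flange's). Camera axes: x right, y up, looking along -z (the intrinsics and any distortion apply to the point x, -y, -z); pixel columns grow to the right and rows downward; lengths in mm; the calibration is good to about 2 mm. A picture is of the moment at which its call begins: read the wrist's pose just before it. camera_params takes no time and is no camera call.
A pose or a line that the arm cannot do raises env.IKError and nothing moves.
- workorder.sign_off(): hands the job in, once; it reports no verdict.
The state is a dict: "time_s": time; "qpos": joint angles; "dq": joint speeds; "tau": joint torques, N m; "tool_pos": TCP position; "orientation": TCP orientation; "force": force on the tool from outside, world axes, zero at the start; "wrist_torque": the same for the moment, N m; "width": finger opening in mm.
Only numpy, scipy, OpenCV 4.12 (cv2) and the standard library are available. Lean on these libraries where they do the work, as an engineer would, in place of code of your own. Each camera call takes 0.05 s, during which the arm holds its last target.

## Working session

There is one attempt and no reset: what is moved stays moved. The work goes in short steps, each a Python script; the robot and the scene stay as the last script left them, time stands still between calls to the robot, and variables do not carry over. Pictures are saved under pics/ and viewed, and the job is handed in when it is done.

```bash
ls -la; mkdir -p pics; python3 - <<'E'
from station import env, set_gripper, viewer, workorder
import cv2, numpy as np
s=env.read_state(); print(s)
for n in ["scene","side","wrist"]:
    cv2.imwrite(f"pics/a_{n}.png",viewer.camera(n)); p=viewer.camera_params(n); print(n,{k:np.round(v,3).tolist() for k,v in p.items()})
E
```

```text
total 12
drwxr-xr-x  3 agent agent 4096 Dec  6 15:20 .
drwxr-xr-x 23 root  root  4096 Dec  6 15:20 ..
drwxr-xr-x  2 agent agent 4096 Dec  6 15:20 pics
{'time_s': 0.0, 'qpos': array([-1.28200855e+00,  4.23828353e-01,  1.63070789e+00, -1.91867485e-05,
        1.08859937e+00, -1.89867948e-02]), 'dq': array([ 0.00036662, -0.00167962,  0.00108163, -0.00142079, -0.00090786,
        0.00036102]), 'tau': array([-3.29697315e-03, -5.44628263e+01, -2.73670721e+01,  6.41211821e-02,
        2.28394341e-02, -1.02814922e-04]), 'tool_pos': array([ 189.23827351, -595.19484252,  301.90237318]), 'orientation': array([ 9.88181723e-01,  1.53284987e-01, -1.12176561e-04, -7.63328245e-04]), 'force': array([ 0.0658253 ,  0.06623006, -0.37791556]), 'wrist_torque': array([ 0.00144439, -0.05874353, -0.03584779]), 'width': 87.86872289156531}
scene {'fx': 440.664, 'fy': 440.664, 'cx': 314.467, 'cy': 241.107, 'dist': [0.021, 0.0, 0.0, 0.0, 0.0], 'pose': [[-0.84, 0.34, -0.423, 176.143], [-0.542, -0.509, 0.669, 540.397], [0.012, 0.791, 0.612, 628.458], [0.0, 0.0, 0.0, 1.0]]}
side {'fx': 467.408, 'fy': 467.408, 'cx': 317.069, 'cy': 241.99, 'dist': [0.007, 0.0, 0.0, 0.0, 0.0], 'pose': [[0.992, 0.089, -0.092, 495.315], [-0.127, 0.622, -0.773, -898.409], [-0.011, 0.778, 0.628, 738.422], [0.0, 0.0, 0.0, 1.0]]}
wrist {'fx': 341.868, 'fy': 341.868, 'cx': 317.071, 'cy': 243.294, 'dist': [-0.053, 0.0, 0.0, 0.0, 0.0], 'tool_from_camera': [[0.001, 0.953, 0.302, 82.885], [1.0, -0.001, -0.0, -0.112], [-0.0, 0.302, -0.953, -82.276], [0.0, 0.0, 0.0, 1.0]]}
```

View pics/a_scene.png

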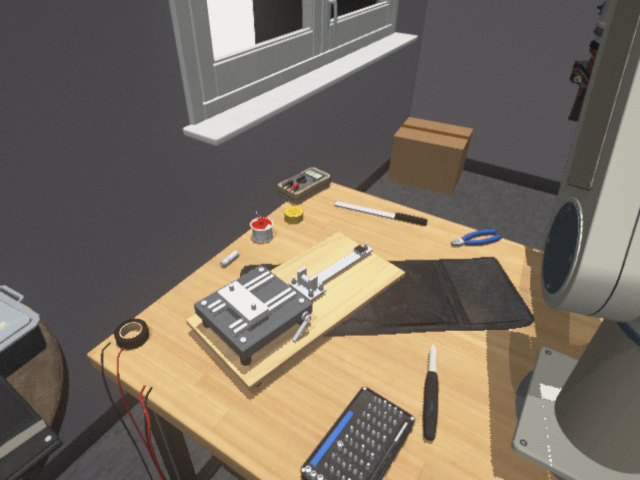

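View pics/a_side.png

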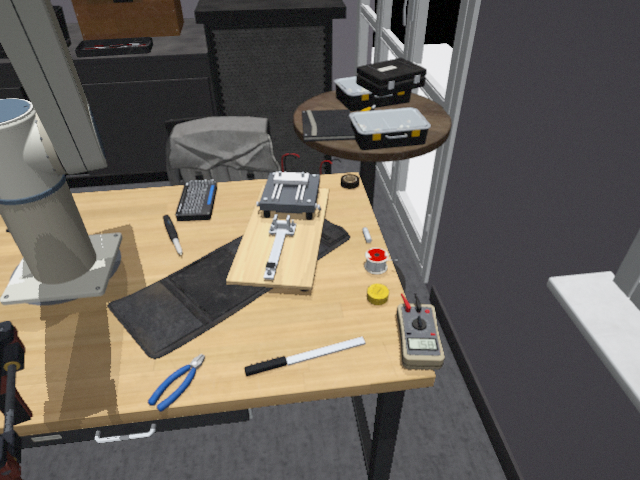

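View pics/a_wrist.png

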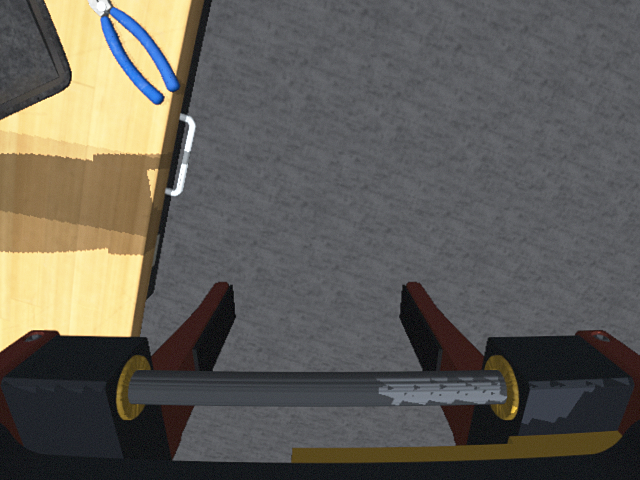

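```bash
cat > h.py <<'E'
from station import env, set_gripper, viewer, workorder
import cv2, numpy as np
from scipy.spatial.transform import Rotation as R
def campose(n, s=None):
    p=viewer.camera_params(n)
    K=np.array([[p["fx"],0,p["cx"]],[0,p["fy"],p["cy"]],[0,0,1]]); d=np.array(p["dist"],float)
    if n=="wrist":
        T=np.eye(4); T[:3,:3]=R.from_quat(s["orientation"]).as_matrix(); T[:3,3]=s["tool_pos"]
        P=T@np.array(p["tool_from_camera"])
    else: P=np.array(p["pose"])
    return K,d,P
def ray(c,uv):
    K,d,P=c
    u=cv2.undistortPoints(np.array(uv,float).reshape(-1,1,2),K,d).reshape(-1,2)
    v=np.c_[u[:,0],-u[:,1],-np.ones(len(u))]@P[:3,:3].T
    return P[:3,3],v/np.linalg.norm(v,axis=1)[:,None]
def onplane(c,uv,z):
    o,v=ray(c,uv); return o+v*((z-o[2])/v[:,2])[:,None]
def tri(c1,uv1,c2,uv2):
    A=np.zeros((3,3));b=np.zeros(3)
    rs=[(ray(c,uv)[0],ray(c,uv)[1][0]) for c,uv in ((c1,uv1),(c2,uv2))]
    for o,v in rs:
        M=np.eye(3)-np.outer(v,v);A+=M;b+=M@o
    x=np.linalg.solve(A,b); return x,[np.linalg.norm((np.eye(3)-np.outer(v,v))@(x-o)) for o,v in rs]
def proj(c,X):
    K,d,P=c; X=np.atleast_2d(X); Y=(X-P[:3,3])@P[:3,:3]; Y=Y*[1,-1,-1]
    return cv2.projectPoints(Y,np.zeros(3),np.zeros(3),K,d)[0].reshape(-1,2)
def crop(im,x0,y0,x1,y1,f,name):
    cv2.imwrite(name,cv2.resize(im[y0:y1,x0:x1],None,fx=f,fy=f,interpolation=cv2.INTER_CUBIC))
E
python3 - <<'E'
from h import *
a=cv2.imread("pics/a_scene.png");b=cv2.imread("pics/a_side.png")
crop(a,180,180,440,400,3,"pics/b1.png"); crop(b,225,160,400,390,2.6,"pics/b2.png")
cs=campose("scene");cd=campose("side")
print("bar side",onplane(cd,[[247,369],[287,360],[365,343]],7))
print("bar scene",onplane(cs,[[426,220],[396,215],[336,205]],7))
print(onplane(cd,[[377,300],[375,270],[367,235],[420,370]],0),onplane(cs,[[293,218],[262,240],[229,260]],0))
E
```

```text
bar side [[ 424.75118649 -354.70584493    7.        ]
 [ 500.36943471 -344.56386339    7.        ]
 [ 655.23988088 -325.00767348    7.        ]]
bar scene [[ 423.01531717 -363.56651921    7.        ]
 [ 493.86219291 -342.42869292    7.        ]
 [ 642.17039418 -298.06363861    7.        ]]
[[ 7.06815734e+02 -2.07917273e+02 -1.13686838e-13]
 [ 7.24046943e+02 -1.12726166e+02  0.00000000e+00]
 [ 7.33355698e+02  1.98632063e+01  0.00000000e+00]
 [ 7.45478418e+02 -3.95675543e+02  0.00000000e+00]] [[ 706.41281724 -196.31512304    0.        ]
 [ 714.72357267  -82.34291866    0.        ]
 [ 730.13285877   14.71793424    0.        ]]
```

View pics/b1.png

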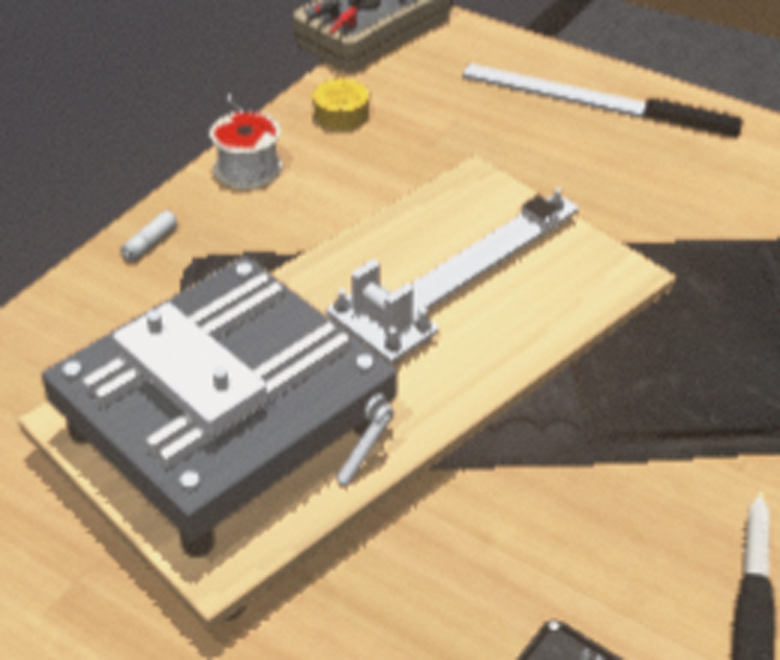

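View pics/b2.png

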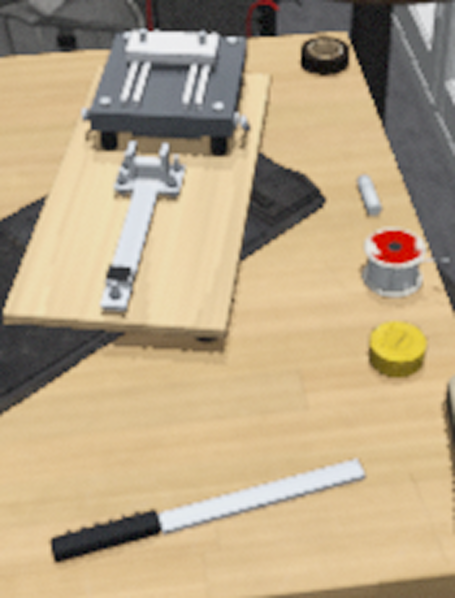

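```bash
python3 - <<'E'
from h import *
cs=campose("scene");cd=campose("side")
f=lambda L:np.array(L)/2.6+[225,160]
g=lambda L:np.array(L)/3+[180,180]
print("side corners",onplane(cd,f([[5,318],[222,330],[268,75]]),32).round(1))
print("scene corners",onplane(cs,g([[672,280],[478,158],[208,617],[22,425]]),32).round(1))
print("pad side/scene",onplane(cd,f([[120,272],[150,163]]),60).round(1),onplane(cs,g([[543,205],[378,295]]),60).round(1))
print("bar tip tri",tri(cs,[[334,205]],cd,[[365,343]]), tri(cs,[[426,222]],cd,[[247,371]]))
for a,b in (((90,150),None),): pass
print("pad tri",tri(cs,g([[543,203]]),cd,f([[120,270]])))
print("base top holes", [tri(cs,g([p]),cd,f([q]))[0].round(1) for p,q in (((245,268),(231,100)),((365,361),(103,101)))])
E
```

```text
side corners [[ 386.3 -140.6   32. ]
 [ 564.8 -180.1   32. ]
 [ 659.3  200.8   32. ]]
scene corners [[ 379.6 -122.9   32. ]
 [ 558.5 -169.5   32. ]
 [ 474.   251.5   32. ]
 [ 649.5  210.5   32. ]]
pad side/scene [[ 485.3 -127.9   60. ]
 [ 521.1   22.1   60. ]] [[ 475.8 -114.1   60. ]
 [ 519.8   24.9   60. ]]
bar tip tri (array([ 657.7721513 , -314.26209502,   -7.07657123]), [np.float64(0.5562568714062878), np.float64(0.5562568714059811)]) (array([ 422.59189727, -358.16968856,    4.9324453 ]), [np.float64(1.9753955987792575), np.float64(1.97539559877908)])
pad tri (array([ 482.50679545, -121.59435749,   55.37698921]), [np.float64(3.0184297055009144), np.float64(3.018429705500932)])
base top holes [array([597.1,  71.2,  85.2]), array([481.5,  96.9,  83.7])]
```

View pics/w1.png

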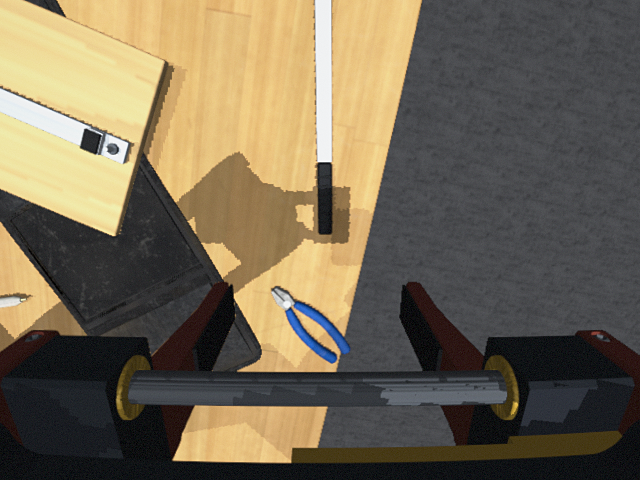

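View pics/w2.png

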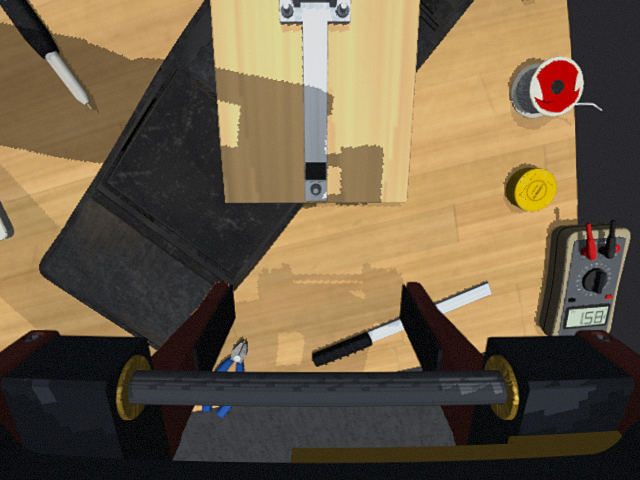

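```bash
python3 - <<'E'
from h import *
c=loadc("w1")
im=cv2.imread("pics/w1.png"); g=cv2.cvtColor(im,cv2.COLOR_BGR2GRAY)
# handle rows
for z in (14,):
    rows=[170,185,200,215,228]
    L=[];
    for r in rows:
        seg=np.where(g[r,300:350]<45)[0]+300; L.append([seg.min(),seg.max()+1]); 
    print(L)
rowsB=[20,50,80,110,140]; LB=[]
for r in rowsB:
    seg=np.where((im[r,300:350,0]>200))[0]+300; LB.append([seg.min(),seg.max()+1])
print(LB)
ends=onplane(c,[[325,163],[325,234]],14); print("handle ends top",ends.round(1))
b=onplane(c,[[np.mean(l),r] for l,r in zip(LB,rowsB)],6); print(b.round(1)); d=b[0]-b[-1]; print("yaw blade",np.arctan2(d[1],d[0]))
h=onplane(c,[[np.mean(l)-.5,r] for l,r in zip(L,rows)],14); print(h.round(1))
c=loadc("w2")
print("side check handle",onplane(c,[[313,357],[372,341]],10).round(1))
q=onplane(c,[[211.5,1],[225,202],[419,1],[407.5,202]],32); print(q.round(1))
for i,j in ((0,1),(2,3)): d=q[i]-q[j]; print(np.arctan2(d[1],d[0]))
d=q[3]-q[1];print(np.linalg.norm(d),np.arctan2(d[1],d[0])+np.pi/2)
m=(q[1]+q[3])/2; print("mid end",m)
for z in (54,64): print("pad",z,onplane(c,[[316,163],[316,180]],z).round(1))
E
python3 - <<'E'
from h import *
env.reach([490,-80,330],down(1.33)); s,_=snap("w3"); print(s['time_s'],s['tool_pos'])
E
```

```text
[[np.int64(318), np.int64(331)], [np.int64(318), np.int64(331)], [np.int64(318), np.int64(332)], [np.int64(318), np.int64(332)], [np.int64(319), np.int64(332)]]
[[np.int64(316), np.int64(331)], [np.int64(316), np.int64(331)], [np.int64(316), np.int64(332)], [np.int64(317), np.int64(332)], [np.int64(317), np.int64(332)]]
handle ends top [[ 495.5 -343.5   14. ]
 [ 419.  -358.    14. ]]
[[ 630.2 -316.9    6. ]
 [ 603.6 -321.8    6. ]
 [ 576.3 -327.5    6. ]
 [ 547.9 -333.3    6. ]
 [ 518.4 -338.9    6. ]]
yaw blade 0.19413399525901318
[[ 488.2 -343.9   14. ]
 [ 472.6 -346.8   14. ]
 [ 456.7 -350.3   14. ]
 [ 440.3 -353.4   14. ]
 [ 425.8 -356.7   14. ]]
side check handle [[ 419.3 -352.3   10. ]
 [ 497.6 -347.2   10. ]]
[[ 425.7   47.9   32. ]
 [ 380.9 -131.1   32. ]
 [ 607.6    2.7   32. ]
 [ 565.2 -176.8   32. ]]
1.325504002068433
1.3387142840340132
189.8469192705241 1.3278230397422095
mid end [ 473.01543892 -153.93043383   32.        ]
pad 54 [[ 482.8 -114.    54. ]
 [ 478.9 -129.4   54. ]]
pad 64 [[ 483.  -113.3   64. ]
 [ 479.3 -128.2   64. ]]
2.875 [490.26674543 -80.3550043  330.16107566]
```

View pics/w3.png

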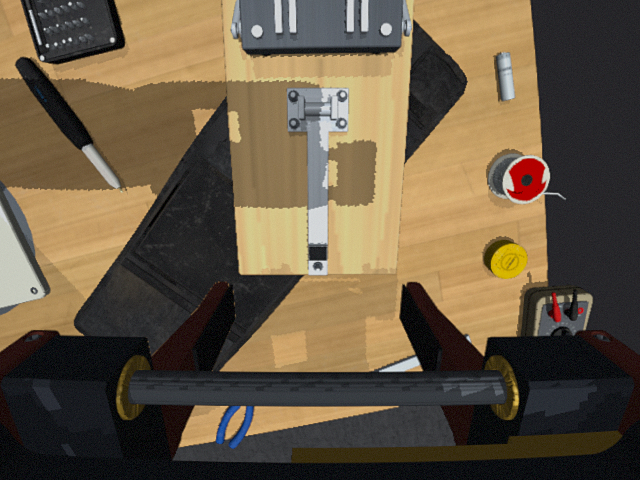

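```bash
python3 - <<'E'
from h import *
im=cv2.imread("pics/w3.png"); crop(im,220,0,420,150,4,"pics/c1.png"); crop(im,270,80,370,290,2.8,"pics/c2.png")
E
```

```text
(no output)
```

View pics/c1.png

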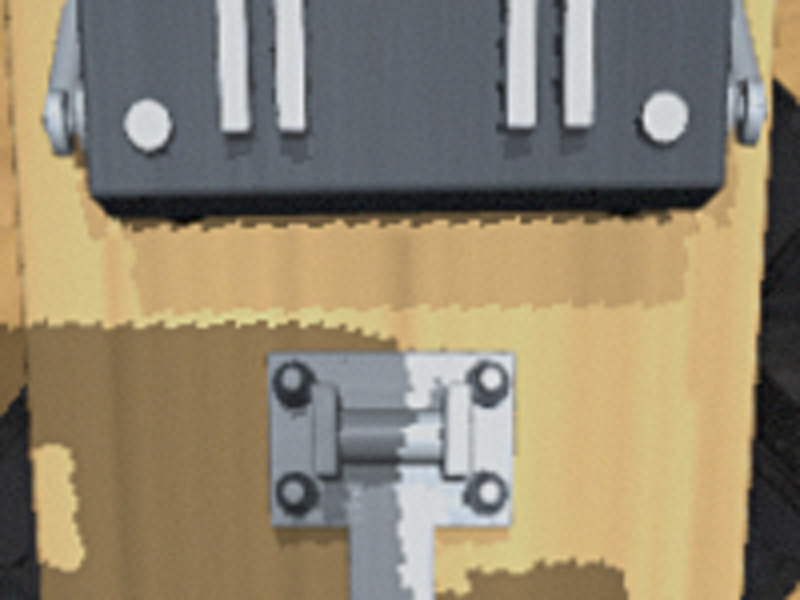

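View pics/c2.png

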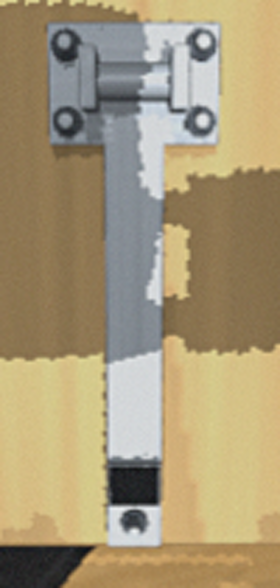

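```bash
python3 - <<'E'
from h import *
c=loadc("w3")
f=lambda L:np.array(L)/4+[220,0]
g=lambda L:np.array(L)/2.8+[270,80]
w=1.331; ux=np.array([np.cos(w),np.sin(w)]); uy=np.array([-ux[1],ux[0]])
fz=68
F=onplane(c,f([[392,436]]),fz)[0]; P=onplane(c,g([[134,485]]),fz-9)[0]
print("F",F,"P",P,"dist",np.linalg.norm(F-P),"yaw",np.arctan2(*(F-P)[1::-1]))
ch=onplane(c,f([[338,430],[445,430]]),fz+6);print("cheek gap",np.linalg.norm(ch[0]-ch[1]),ch.mean(0))
def bc(X): X=np.atleast_2d(X)[:,:2]-F[:2]; return np.c_[X@ux,X@uy].round(1)
print("pad",bc(P),"cheekmid",bc(ch.mean(0)))
T=onplane(c,f([[92,190],[722,186]]),82); B=onplane(c,f([[110,215],[712,213]]),58)
print("top edge",bc(T),np.linalg.norm(T[0]-T[1])); print("bot",bc(B)); 
for E in (T,B): d=E[0]-E[1]; print("base yaw rel",np.arctan2(-(d@np.r_[ux,0]),d@np.r_[uy,0]))
e=onplane(c,[[239,274],[398,274],[225,0],[411,0]],32); print("board",bc(e))
im=cv2.imread("pics/w3.png")
# also w2
c2=loadc("w2"); print("pad w2",bc(onplane(c2,[[316,171.5]],59)), "board w2", bc(onplane(c2,[[225,202],[407.5,202],[211.5,1],[419,1]],32)))
# rails on z
for z in (40,50,60): 
    r=onplane(c,g([[107,250],[163,250]]),z); print(z,np.linalg.norm(r[0]-r[1]), bc(r.mean(0)))
# ridge height by camera: triangulate fulcrum scene/side? board plane check
E
```

```text
F [516.32080683  23.80956727  68.        ] P [ 481.14586575 -119.57369241   59.        ] dist 147.90887611752822 yaw 1.3302261453850204
cheek gap 24.863127809926926 [516.41099694  24.72365538  74.        ]
pad [[-1.476e+02  1.000e-01]] cheekmid [[0.9 0.1]]
top edge [[ 50.5  65.6]
 [ 51.3 -72. ]] 137.59148805620572
bot [[ 50.5  66.3]
 [ 51.  -75.3]]
base yaw rel 0.005957482818642663
base yaw rel 0.003330759331433874
board [[-183.6   95.1]
 [-183.7  -96.6]
 [ 105.1   91. ]
 [ 105.   -91.1]]
pad w2 [[-1.492e+02 -1.000e-01]] board w2 [[-182.6   94.8]
 [-183.2  -95.1]
 [   1.9   93.8]
 [   1.2  -93.6]]
40 21.438738348585527 [[-59.   -0.3]]
50 20.863061647091325 [[-58.1  -0.3]]
60 20.28738494559701 [[-57.2  -0.2]]
```

```bash
cat >> h.py <<'E'
YAW=1.331; F0=np.array([516.2,24.2]); UX=np.array([np.cos(YAW),np.sin(YAW)]); UY=np.array([-UX[1],UX[0]])
D=76.0
def tcp(gx,gy,gz,pitch=0.,d=None):
    "TCP pose putting bar_grip at board coords (gx,gy rel. fulcrum), world z gz; pitch>0 tip down"
    q=down(YAW,pitch); zt=R.from_quat(q).apply([0,0,1])
    g=np.r_[F0+gx*UX+gy*UY,gz]; return g-zt*(D if d is None else d), q
def st():
    s=env.read_state(); f=s['force']; p=s['tool_pos']; r=R.from_quat(s['orientation'])
    g=p+r.apply([0,0,D]); x=r.apply([1,0,0])
    return dict(t=round(s['time_s'],2),g=np.round([(g[:2]-F0)@UX,(g[:2]-F0)@UY,g[2]],2),pitch=round(float(-np.arcsin(x[2])),3),
      f=np.round([f[:2]@UX,f[:2]@UY,f[2]],2),m=np.round(s['wrist_torque'],2),w=round(s['width'],2))
E
python3 - <<'E'
from h import *
q=down(.194)
env.reach([462,-349.6,150],q)
env.move_l([462,-349.6,84],q,rate=90); print(env.read_state()['tool_pos'],env.read_state()['force'])
set_gripper(10); print(st())
env.move_l([462,-349.6,150],q,rate=120); print(st()); snap("w4")
for i in range(3): env.hold(.05); print(st()['f'])
E
```

```text
[ 462.18157327 -349.78534873   84.19280154] [ 0.03270306 -0.55872134 -0.4145196 ]
{'t': 6.14, 'g': array([-376.01,  -36.14,    7.99]), 'pitch': -0.0, 'f': array([ 0.33, -0.15, -0.29]), 'm': array([-0.07,  0.01, -0.07]), 'w': 15.85}
{'t': 6.84, 'g': array([-375.78,  -35.7 ,   73.68]), 'pitch': 0.0, 'f': array([-0.81, -0.61, -1.96]), 'm': array([0.  , 0.14, 0.02]), 'w': 15.54}
[-0.24  0.41 -2.24]
[-0.23 -0.36 -1.91]
[-0.06 -0.16 -2.17]
```

View pics/w4.png

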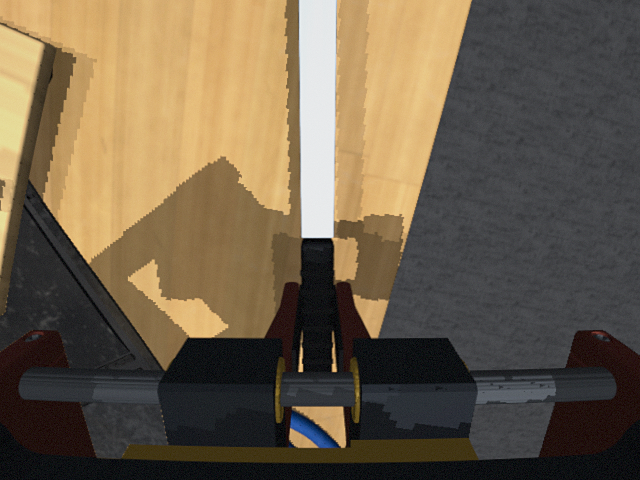

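```bash
sed -i 's/^D=76.0/D=77.2/' h.py; python3 - <<'E'
from h import *
c=loadc("w4"); s=env.read_state()
zw=s['tool_pos'][2]
for z in (70,78):
    X=onplane(c,[[318,238.5],[318.5,5]],zw-z); r=R.from_quat(s['orientation']).inv().apply(X-s['tool_pos']); print(z,r.round(1))
# blade widths
im=cv2.imread("pics/w4.png")
rows=[5,60,120,180,230]
for r in rows:
    g=np.where((im[r,290:350].min(axis=1)>190))[0]+290; a,b=g.min(),g.max()+1
    K,d,P=c; u=cv2.undistortPoints(np.array([[[a,r]],[[b,r]]],float),K,d).reshape(-1,2); print(r,a,b,"camdepth",16/(u[1,0]-u[0,0]))
# predicted
for x in (35,80,120,160):
  Y=np.linalg.inv(np.array(viewer.camera_params('wrist')['tool_from_camera']))@np.r_[x,0,78.2,1]; print(x,-Y[2])
for p in ((-153,0,130,-.1),(-153,0,90,-.1),(-140,0,130,.5),(-110,0,130,.5),(-120,0,65,-.06)):
    try: print(np.round(env.ik(*tcp(*p)),2))
    except Exception as e: print(e)
E
```

```text
70 [[ 36.9   0.6  70. ]
 [132.8   0.6  69.8]]
78 [[ 34.5   0.6  78. ]
 [135.4   0.7  77.8]]
5 299 336 camdepth 143.74643794364803
60 300 336 camdepth 149.50466191885062
120 300 335 camdepth 155.15700442774505
180 301 334 camdepth 165.428195683573
230 302 333 camdepth 176.41416772988384
35 167.44029442860807
80 153.84192644129212
120 141.75448823034463
160 129.66705001939715
[-0.34  0.38  1.98  0.14  0.8  -0.2 ]
[-0.34  0.45  2.    0.15  0.71 -0.22]
[ 0.04  0.47  1.95 -0.6   0.96  0.68]
[ 0.09  0.48  1.93 -0.57  0.99  0.71]
[-0.25  0.5   2.01  0.1   0.64 -0.09]
```

```bash
python3 - <<'E'
from h import *
p,q=tcp(-153,0,150,-.1); env.reach(p,q)
p,q=tcp(-153,0,80,-.1); env.move_l(p,q,rate=120); env.hold(.15); print(st()); 
p,q=tcp(-153,0,58,-.1); print(env.move_l(p,q,rate=15,f_stop=4)); print(st())
env.hold(.1); print(st()); snap("w5")
E
```

```text
{'t': 8.87, 'g': array([-153.15,   -0.69,   80.76]), 'pitch': -0.1, 'f': array([-0.17, -0.01, -1.74]), 'm': array([-0.26, -0.  , -0.  ]), 'w': 15.75}
True
{'t': 9.9, 'g': array([-1.5297e+02, -1.0000e-02,  6.3430e+01]), 'pitch': -0.1, 'f': array([0.49, 0.8 , 5.33]), 'm': array([-0.11,  0.07,  0.03]), 'w': 15.87}
{'t': 10.0, 'g': array([-152.99,   -0.  ,   63.45]), 'pitch': -0.1, 'f': array([-0.14,  0.57,  6.01]), 'm': array([-0.12,  0.03,  0.01]), 'w': 15.94}
```

View pics/w5.png

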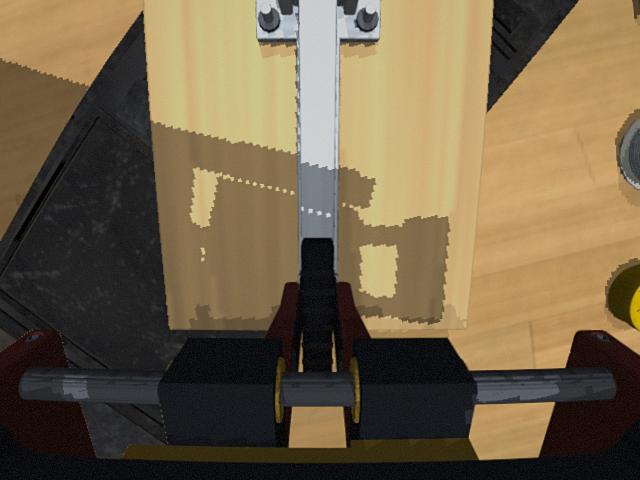

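```bash
python3 - <<'E'
from h import *
p,q=tcp(-153,0,78,0); env.move_l(p,q,rate=40); env.hold(.15); print(st()); 
p,q=tcp(-153,0,68,0); print(env.move_l(p,q,rate=10,f_stop=1.8)); print(st())
env.hold(.1); print(st())
cv2.imwrite("pics/s1.png",viewer.camera("scene")); 
crop(cv2.imread("pics/s1.png"),180,180,440,400,3,"pics/s1c.png")
E
```

```text
{'t': 10.78, 'g': array([-153.2 ,    0.29,   77.65]), 'pitch': -0.0, 'f': array([ 0.35,  0.06, -1.56]), 'm': array([-0.13, -0.04,  0.01]), 'w': 15.65}
True
{'t': 11.48, 'g': array([-153.08,    0.34,   70.65]), 'pitch': 0.0, 'f': array([-1.06, -0.62,  0.13]), 'm': array([ 0.03, -0.13, -0.04]), 'w': 15.69}
{'t': 11.58, 'g': array([-153.09,    0.43,   70.59]), 'pitch': -0.0, 'f': array([-1.08, -0.54, -0.52]), 'm': array([ 0.01, -0.18, -0.05]), 'w': 15.74}
```

View pics/s1c.png

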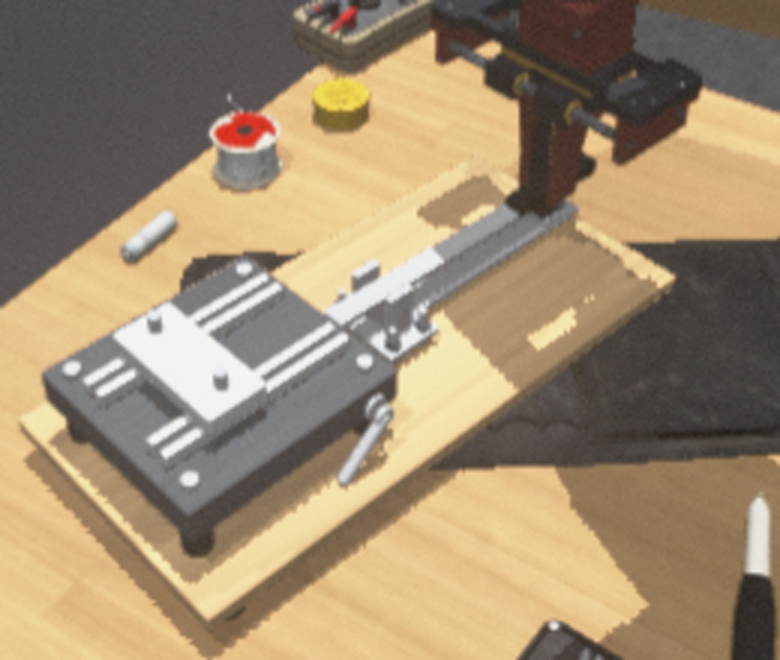

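```bash
cat >> h.py <<'E'
ZR=64.5
def barpose(tipx,p,hover=0.,y=0.):
    "grip (board x,z) for bar touching ridge (tangent, +hover), tip centre at board x=tipx, pitch p (tip down +)"
    gx=tipx-195*np.cos(p)+4*np.sin(p)
    z0=ZR-6+(6+hover)/np.cos(p)
    gz=z0-np.tan(p)*(gx-7*np.sin(p))+7*np.cos(p)
    return gx,y,gz,p
E
python3 - <<'E'
from h import *
for p,h in ((0.,3),(.12,3),(.24,3),(.337,1)):
    P,q=tcp(*barpose(40,p,h)); env.move_l(P,q,rate=70)
env.hold(.2); print(st(),barpose(40,.337,1))
snap("w6")
cv2.imwrite("pics/s2.png",viewer.camera("scene")); crop(cv2.imread("pics/s2.png"),180,180,440,400,3,"pics/s2c.png")
E
```

```text
{'t': 13.38, 'g': array([-143.14,    0.24,  123.02]), 'pitch': 0.336, 'f': array([ 1.79, -0.18, -2.2 ]), 'm': array([ 0.4 , -0.17, -0.03]), 'w': 15.61} (np.float64(-142.70879284091322), 0.0, np.float64(123.33459751747124), 0.337)
```

View pics/w6.png

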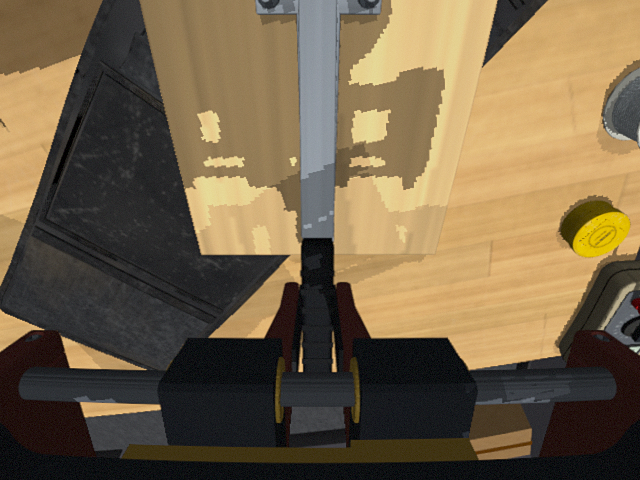

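View pics/s2c.png

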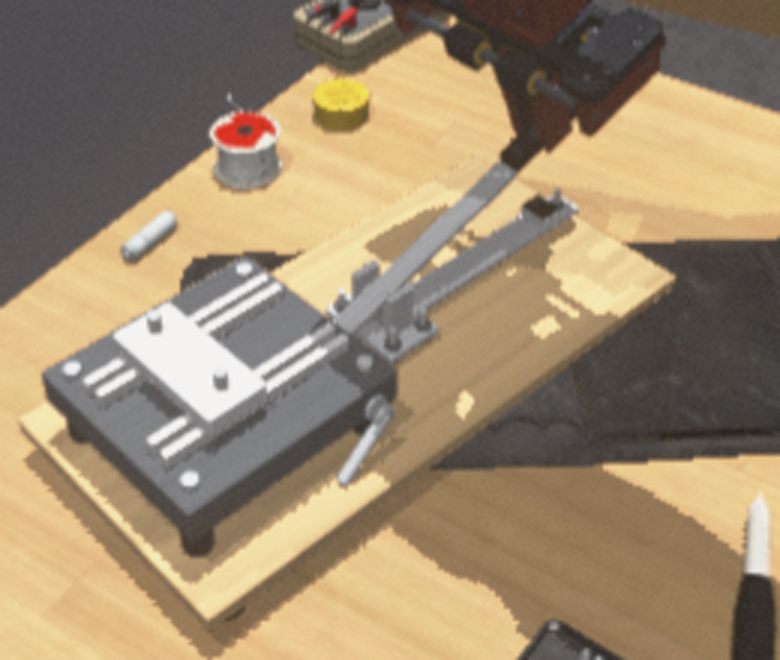

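```bash
python3 - <<'E'
from h import *
P,q=tcp(*barpose(66,.337,1)); print(env.move_l(P,q,rate=35,f_stop=3.5)); print(st()); env.hold(.1); print(st())
E
```

```text
False
{'t': 14.41, 'g': array([-1.1659e+02,  1.0000e-02,  1.1419e+02]), 'pitch': 0.337, 'f': array([ 1.23, -0.71, -2.53]), 'm': array([ 0.35, -0.13,  0.02]), 'w': 15.6}
{'t': 14.51, 'g': array([-1.1674e+02, -1.0000e-02,  1.1425e+02]), 'pitch': 0.337, 'f': array([ 0.82, -0.38, -1.68]), 'm': array([ 0.34, -0.13, -0.03]), 'w': 15.73}
```

```bash
python3 - <<'E'
from h import *
P,q=tcp(*barpose(84,.337,1)); print(env.move_l(P,q,rate=10,f_stop=2.5)); print(st()); env.hold(.1); print(st())
cv2.imwrite("pics/s3.png",viewer.camera("scene")); crop(cv2.imread("pics/s3.png"),180,180,440,400,3,"pics/s3c.png")
cv2.imwrite("pics/d3.png",viewer.camera("side"))
E
```

```text
True
{'t': 15.53, 'g': array([-108.33,    0.24,  110.93]), 'pitch': 0.338, 'f': array([-1.22, -0.92, -0.29]), 'm': array([-0.16, -0.26,  0.01]), 'w': 15.54}
{'t': 15.63, 'g': array([-108.36,    0.26,  110.85]), 'pitch': 0.337, 'f': array([-0.37, -1.76,  1.32]), 'm': array([-0.12, -0.24,  0.04]), 'w': 15.67}
```

View pics/s3c.png

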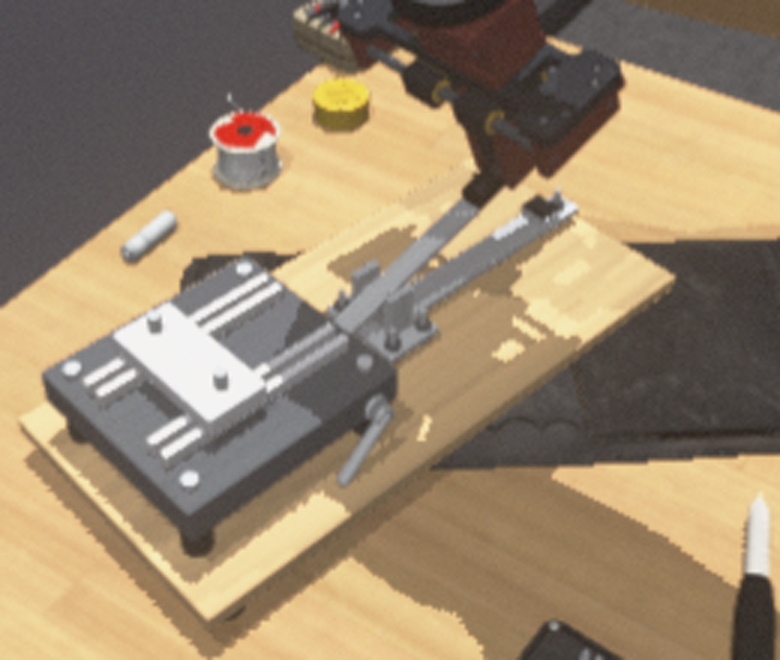

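```bash
python3 - <<'E'
from h import *
P,q=tcp(*barpose(73.5,.337,2)); env.move_l(P,q,rate=20); env.hold(.15); print(st())
P,q=tcp(*barpose(82,.337,2)); print(env.move_l(P,q,rate=8,f_stop=3)); print(st()); env.hold(.1); print(st())
E
```

```text
{'t': 16.14, 'g': array([-109.27,    0.34,  112.43]), 'pitch': 0.337, 'f': array([ 0.21,  0.46, -2.73]), 'm': array([ 0.22, -0.16, -0.02]), 'w': 15.69}
True
{'t': 16.61, 'g': array([-107.94,    0.54,  111.69]), 'pitch': 0.338, 'f': array([-1.67, -0.47,  0.19]), 'm': array([-0.28, -0.22, -0.01]), 'w': 15.92}
{'t': 16.71, 'g': array([-108.  ,    0.55,  111.57]), 'pitch': 0.338, 'f': array([-2.01, -0.1 , -0.02]), 'm': array([-0.26, -0.24, -0.01]), 'w': 15.73}
```

```bash
cat >> h.py <<'E'
XS=74.7
def ribx(p,tipx,piv=143.):
    # base lifted by bar at pitch p: returns phi, rib x at tip height
    gx,_,gz,_=barpose(tipx,p)
    ca,sa=np.cos(p),np.sin(p)
    tipz=gz-195*sa-4*ca
    O=np.array([XS-25+piv,32.])
    # blade top line: points (x, zt(x)) through tip + 3*normal ; ends 2 mm short of tip
    top=np.array([tipx+3*sa-2*ca,tipz+3*ca+2*sa])
    zt=lambda x: top[1]-np.tan(p)*(x-top[0])
    # front corner contact: corner in base frame (-piv,26)
    from scipy.optimize import brentq
    rot=lambda v,phi: O+np.array([v[0]*np.cos(phi)+v[1]*np.sin(phi), -v[0]*np.sin(phi)+v[1]*np.cos(phi)])
    f1=lambda phi:(lambda w:w[1]-zt(w[0]))(rot(np.array([-piv,26.]),phi))
    ph1=brentq(f1,-.3,.5)
    def f2(phi):
        d=top-O; v=np.array([d[0]*np.cos(phi)-d[1]*np.sin(phi), d[0]*np.sin(phi)+d[1]*np.cos(phi)]); return 26-v[1]
    ph2=brentq(f2,-.3,.5)
    phi=max(ph1,ph2,0.)
    # rib: base x=-(piv-25); find world x at tipz
    zb=brentq(lambda zz: rot(np.array([-(piv-25.),zz]),phi)[1]-tipz,-60,90)
    return phi,rot(np.array([-(piv-25.),zb]),phi)[0],tipz,ph1>ph2
def plan(p,gap):
    x=XS-gap
    for _ in range(10): x=ribx(p,x)[1]-gap
    return x
E
python3 - <<'E'
from h import *
for p in np.linspace(.337,-.06,9): x=plan(p,.8); print(round(p,3),round(x,2),np.round(ribx(p,x),3),np.round(barpose(x,p),1))
E
```

```text
0.337 73.9 [ 0.    74.7   42.144  1.   ] [-108.8    0.   110.4    0.3]
0.287 73.9 [ 0.    74.7   46.043  1.   ] [-112.     0.   105.1    0.3]
0.238 73.99 [5.0000e-03 7.4794e+01 4.9829e+01 1.0000e+00] [-114.6    0.    99.6    0.2]
0.188 74.34 [2.2000e-02 7.5145e+01 5.3508e+01 1.0000e+00] [-116.5    0.    93.9    0.2]
0.138 74.79 [3.9000e-02 7.5589e+01 5.7162e+01 1.0000e+00] [-1.178e+02  0.000e+00  8.800e+01  1.000e-01]
0.089 75.33 [5.6000e-02 7.6131e+01 6.0823e+01 1.0000e+00] [-1.185e+02  0.000e+00  8.210e+01  1.000e-01]
0.039 76.13 [ 0.08  76.931 64.517  0.   ] [-118.6    0.    76.2    0. ]
-0.01 77.22 [ 0.111 78.02  68.302  0.   ] [-117.8    0.    70.3   -0. ]
-0.06 78.49 [ 0.144 79.291 72.231  0.   ] [-1.164e+02  0.000e+00  6.450e+01 -1.000e-01]
```

```bash
python3 - <<'E'
from h import *
for p in (.337,.287,.24,.2,.16,.12,.08,.04,.01):
    P,q=tcp(*barpose(plan(p,.6),p)); env.move_l(P,q,rate=25); s=st(); print(round(p,3),s)
    if abs(s['f'][2])>25 or abs(s['f'][0])>9: print("STOP");break
cv2.imwrite("pics/s4.png",viewer.camera("scene")); crop(cv2.imread("pics/s4.png"),180,180,440,400,3,"pics/s4c.png")
E
```

```text
0.337 {'t': 16.96, 'g': array([-1.0859e+02, -5.0000e-02,  1.1039e+02]), 'pitch': 0.337, 'f': array([-0.26, -0.5 ,  2.23]), 'm': array([ 0.08, -0.  ,  0.05]), 'w': 16.05}
0.287 {'t': 17.43, 'g': array([-1.1188e+02,  1.1000e-01,  1.0489e+02]), 'pitch': 0.287, 'f': array([1.57, 0.07, 0.38]), 'm': array([ 0.5 , -0.15,  0.02]), 'w': 15.63}
0.24 {'t': 17.87, 'g': array([-1.1368e+02, -9.0000e-02,  9.9670e+01]), 'pitch': 0.239, 'f': array([5.43, 0.63, 0.45]), 'm': array([ 1.13, -0.24,  0.04]), 'w': 15.41}
0.2 {'t': 18.26, 'g': array([-115.27,   -0.14,   95.13]), 'pitch': 0.199, 'f': array([ 5.62,  0.51, -0.06]), 'm': array([ 1.01, -0.19,  0.06]), 'w': 15.61}
0.16 {'t': 18.64, 'g': array([-1.1671e+02, -4.0000e-02,  9.0420e+01]), 'pitch': 0.159, 'f': array([4.37, 1.38, 0.32]), 'm': array([ 0.91, -0.26,  0.04]), 'w': 15.8}
0.12 {'t': 19.02, 'g': array([-1.179e+02,  8.000e-02,  8.569e+01]), 'pitch': 0.119, 'f': array([2.04, 0.25, 0.07]), 'm': array([ 0.6 , -0.19,  0.06]), 'w': 15.99}
0.08 {'t': 19.4, 'g': array([-1.1857e+02, -1.0000e-02,  8.1130e+01]), 'pitch': 0.08, 'f': array([ 2.3 , -0.36,  1.93]), 'm': array([ 0.61, -0.11,  0.05]), 'w': 15.49}
0.04 {'t': 19.77, 'g': array([-118.94,   -0.2 ,   76.57]), 'pitch': 0.041, 'f': array([-0.98,  1.24,  5.34]), 'm': array([-0.06,  0.09,  0.06]), 'w': 15.68}
0.01 {'t': 20.07, 'g': array([-118.83,   -0.29,   73.04]), 'pitch': 0.011, 'f': array([-2.87,  1.1 ,  5.92]), 'm': array([-0.43,  0.13,  0.1 ]), 'w': 15.26}
```

View pics/s4c.png

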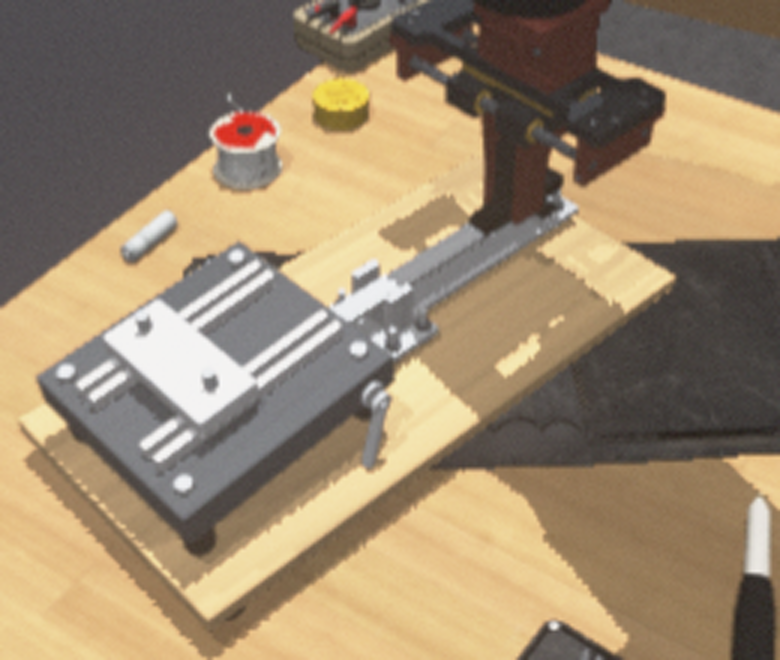

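```bash
python3 - <<'E'
from h import *
for p in (-.01,-.025,-.035):
    P,q=tcp(*barpose(plan(p,.6),p)); r=env.move_l(P,q,rate=15,f_stop=9); s=st(); print(round(p,3),r,s)
    if r: break
else:
    for p in np.arange(-.043,-.085,-.006):
        P,q=tcp(*barpose(plan(p,.8),p)); r=env.move_l(P,q,rate=8,f_stop=7); s=st(); print(round(p,3),r,s)
        if r or s['f'][2]>18: break
cv2.imwrite("pics/s5.png",viewer.camera("scene")); crop(cv2.imread("pics/s5.png"),180,180,440,400,3,"pics/s5c.png")
cv2.imwrite("pics/d5.png",viewer.camera("side")); crop(cv2.imread("pics/d5.png"),225,140,400,310,3.5,"pics/d5c.png")
E
```

```text
-0.01 False {'t': 20.45, 'g': array([-118.8 ,   -0.39,   70.8 ]), 'pitch': -0.008, 'f': array([-6.23,  1.66,  7.57]), 'm': array([-0.94,  0.3 ,  0.04]), 'w': 15.54}
-0.025 False {'t': 20.73, 'g': array([-118.66,   -0.45,   69.07]), 'pitch': -0.023, 'f': array([-7.69,  1.04,  7.53]), 'm': array([-1.26,  0.28,  0.02]), 'w': 15.58}
-0.035 False {'t': 20.98, 'g': array([-118.56,   -0.54,   67.94]), 'pitch': -0.033, 'f': array([-8.9 ,  0.22,  7.8 ]), 'm': array([-1.48,  0.35,  0.11]), 'w': 15.8}
-0.043 False {'t': 21.27, 'g': array([-118.57,   -0.53,   67.01]), 'pitch': -0.041, 'f': array([-9.17,  0.19,  7.75]), 'm': array([-1.55,  0.48,  0.07]), 'w': 15.64}
-0.049 False {'t': 21.52, 'g': array([-118.52,   -0.56,   66.35]), 'pitch': -0.046, 'f': array([-11.74,   0.8 ,   7.05]), 'm': array([-1.75,  0.53,  0.14]), 'w': 15.09}
-0.055 False {'t': 21.77, 'g': array([-118.41,   -0.56,   65.63]), 'pitch': -0.052, 'f': array([-10.71,   0.35,   7.72]), 'm': array([-1.85,  0.47,  0.14]), 'w': 15.72}
-0.061 False {'t': 22.02, 'g': array([-118.28,   -0.67,   65.33]), 'pitch': -0.058, 'f': array([-12.09,   2.86,  11.88]), 'm': array([-1.93,  0.72,  0.17]), 'w': 15.98}
-0.067 False {'t': 22.27, 'g': array([-118.26,   -0.75,   65.21]), 'pitch': -0.064, 'f': array([-14.15,   3.24,  20.43]), 'm': array([-2.12,  1.27,  0.22]), 'w': 15.7}
```

View pics/s5c.png

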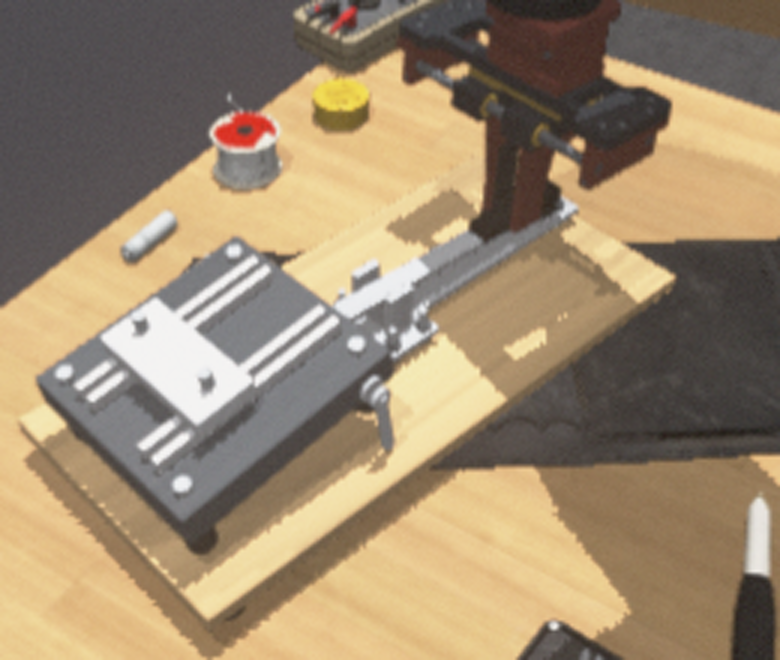

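View pics/d5c.png

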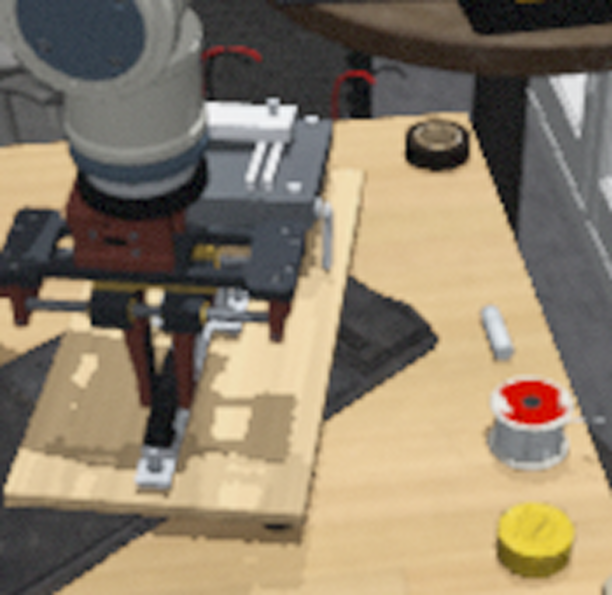

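```bash
python3 - <<'E'
from h import *
gx,_,gz,_=barpose(plan(-.06,.8),-.06)
P,q=tcp(-119.2,-.3,64.6,-.06); env.move_l(P,q,rate=10); print(st())
env.hold(.2); print(st())
for p in (-.05,-.035,-.015,.005,.03,.06):
    P,q=tcp(*barpose(plan(p,3.),p)); env.move_l(P,q,rate=15); s=st(); print(round(p,3),s)
cv2.imwrite("pics/s6.png",viewer.camera("scene")); crop(cv2.imread("pics/s6.png"),180,180,440,400,3,"pics/s6c.png")
E
```

```text
{'t': 22.79, 'g': array([-118.71,   -0.56,   65.35]), 'pitch': -0.06, 'f': array([7.41, 1.1 , 9.27]), 'm': array([ 1.02, -0.  ,  0.14]), 'w': 15.64}
{'t': 22.99, 'g': array([-118.69,   -0.53,   65.32]), 'pitch': -0.06, 'f': array([5.91, 1.85, 9.3 ]), 'm': array([ 1.07, -0.02,  0.17]), 'w': 15.77}
-0.05 {'t': 23.24, 'g': array([-118.71,   -0.42,   66.08]), 'pitch': -0.05, 'f': array([ 3.59, -0.17,  5.4 ]), 'm': array([ 0.72, -0.23,  0.07]), 'w': 15.82}
-0.035 {'t': 23.52, 'g': array([-119.12,   -0.28,   67.71]), 'pitch': -0.035, 'f': array([4.79, 0.65, 5.5 ]), 'm': array([ 0.88, -0.21,  0.06]), 'w': 15.24}
-0.015 {'t': 23.85, 'g': array([-119.68,   -0.15,   69.9 ]), 'pitch': -0.015, 'f': array([6.28, 0.87, 4.51]), 'm': array([ 1.05, -0.29,  0.02]), 'w': 15.53}
0.005 {'t': 24.18, 'g': array([-1.2016e+02,  5.0000e-02,  7.1980e+01]), 'pitch': 0.005, 'f': array([ 5.14, -0.12,  1.88]), 'm': array([ 1.01, -0.3 ,  0.05]), 'w': 15.98}
0.03 {'t': 24.55, 'g': array([-121.06,    0.24,   74.88]), 'pitch': 0.03, 'f': array([-0.12,  0.06, -0.15]), 'm': array([ 0.05, -0.08,  0.02]), 'w': 15.58}
0.06 {'t': 24.98, 'g': array([-1.2097e+02,  1.1000e-01,  7.8720e+01]), 'pitch': 0.06, 'f': array([-0.88,  0.24,  0.21]), 'm': array([-0.02, -0.02,  0.01]), 'w': 15.83}
```

View pics/s6c.png

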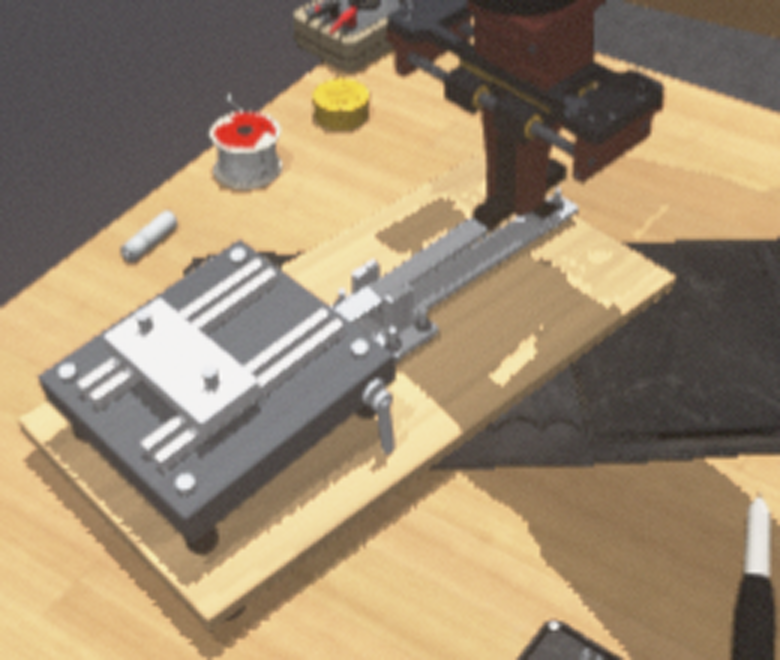

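```bash
python3 - <<'E'
from h import *
P,q=tcp(*barpose(74,.13,.8)); env.move_l(P,q,rate=25); print(st())
P,q=tcp(*barpose(60,.13,1.2)); print(env.move_l(P,q,rate=30,f_stop=8)); print(st())
P,q=tcp(*barpose(34,.13,1.5)); print(env.move_l(P,q,rate=45,f_stop=8)); print(st())
P,q=tcp(-165,0,150,0); print(env.move_l(P,q,rate=90)); print(st())
cv2.imwrite("pics/s7.png",viewer.camera("scene")); crop(cv2.imread("pics/s7.png"),180,180,440,400,3,"pics/s7c.png")
cv2.imwrite("pics/d7.png",viewer.camera("side")); crop(cv2.imread("pics/d7.png"),225,140,400,310,3.5,"pics/d7c.png")
snap("w7")
E
```

```text
{'t': 25.63, 'g': array([-1.188e+02,  4.000e-02,  8.783e+01]), 'pitch': 0.13, 'f': array([-0.81, -0.89, -0.99]), 'm': array([-0.  , -0.09,  0.03]), 'w': 15.86}
False
{'t': 26.26, 'g': array([-133.09,    0.  ,   90.2 ]), 'pitch': 0.13, 'f': array([-0.54,  1.29, -2.48]), 'm': array([ 0.01, -0.05,  0.  ]), 'w': 15.98}
False
{'t': 26.99, 'g': array([-1.5899e+02,  3.0000e-02,  9.3880e+01]), 'pitch': 0.13, 'f': array([ 0.02,  0.77, -2.97]), 'm': array([-0.  , -0.07, -0.01]), 'w': 15.52}
False
{'t': 27.8, 'g': array([-164.9 ,    0.41,  149.58]), 'pitch': 0.0, 'f': array([-0.06,  0.17, -1.92]), 'm': array([-0.16, -0.04, -0.01]), 'w': 15.86}
```

View pics/s7c.png

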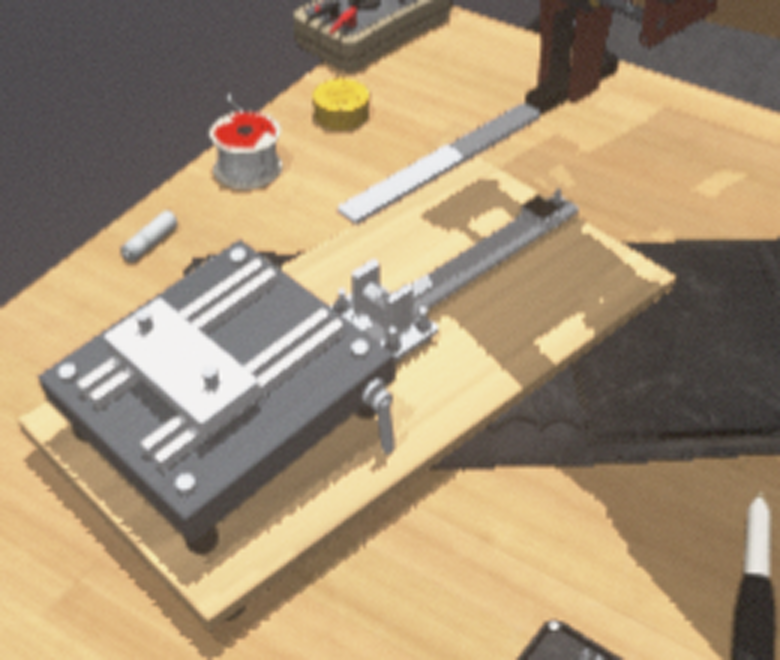

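View pics/w7.png

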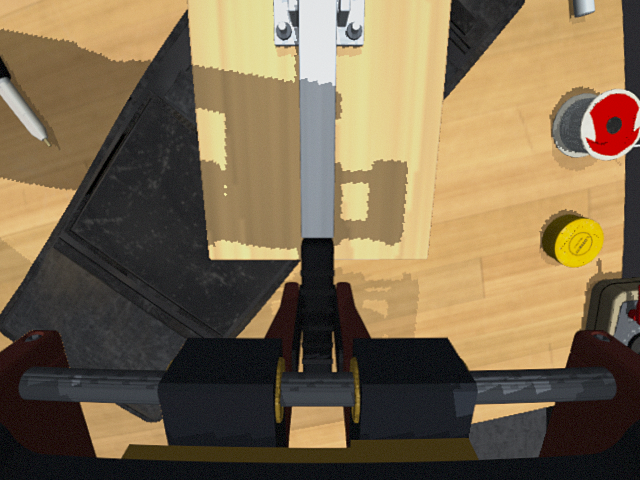

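```bash
python3 - <<'E'
from h import *
c=loadc("w7"); c3=loadc("w3")
bc=lambda X:np.c_[(X[:,:2]-F0)@UX,(X[:,:2]-F0)@UY].round(1)
print("spool bottom-left",bc(onplane(c,[[553,125]],0)),"tin left",bc(onplane(c,[[541,238]],5)),"wallet edge",bc(onplane(c,[[443,105],[524,0]],7)))
print("w3 wallet",bc(onplane(c3,[[408,168],[466,85],[415,25]],7)),"spool",bc(onplane(c3,[[487,177],[497,95]],0)))
for z in (140,95,10): print(np.round(env.ik(*tcp(-165,-140,z,0)),2))
im=cv2.imread("pics/w7.png")
for r in [5,60,120,180,230]:
    g=np.where((im[r,290:350].min(axis=1)>95)&(im[r,290:350].max(axis=1).astype(int)-im[r,290:350].min(axis=1)<45))[0]+290; print(r,g.min(),g.max()+1)
E
```

```text
spool bottom-left [[ -69.8 -206.2]] tin left [[-172.1 -211.2]] wallet edge [[ -56.2 -103.5]
 [  24.3 -161.6]]
w3 wallet [[ -60.7 -105.6]
 [  30.6 -164.1]
 [  89.4 -103.1]] spool [[ -71.3 -204.9]
 [  21.7 -204.2]]
[-0.29  0.54  1.66 -0.    0.94 -0.05]
[-0.29  0.6   1.68 -0.    0.86 -0.05]
[-0.29  0.73  1.69 -0.    0.72 -0.05]
5 290 350
60 299 336
120 299 335
180 300 335
230 301 334
```

```bash
python3 - <<'E'
from h import *
P,q=tcp(-205,-162,150,0); env.move_l(P,q,rate=150)
P,q=tcp(-205,-162,20,0); env.move_l(P,q,rate=110); env.hold(.15); print(st())
P,q=tcp(-205,-162,6.3,0); print(env.move_l(P,q,rate=14,f_stop=1.8)); print(st())
snap("w8")
cv2.imwrite("pics/d8.png",viewer.camera("side")); crop(cv2.imread("pics/d8.png"),225,140,400,310,3.5,"pics/d8c.png")
E
```

```text
{'t': 30.69, 'g': array([-205.03, -162.52,   20.79]), 'pitch': 0.0, 'f': array([ 0.81, -0.64, -1.73]), 'm': array([-0.15, -0.06,  0.  ]), 'w': 15.73}
True
{'t': 31.57, 'g': array([-205.  , -161.85,    6.8 ]), 'pitch': -0.0, 'f': array([0.11, 0.54, 5.49]), 'm': array([-0.02, -0.  , -0.04]), 'w': 15.63}
```

View pics/w8.png

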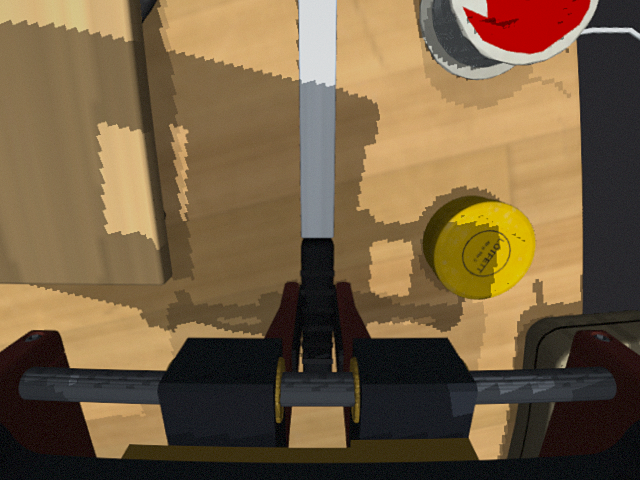

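View pics/d8c.png

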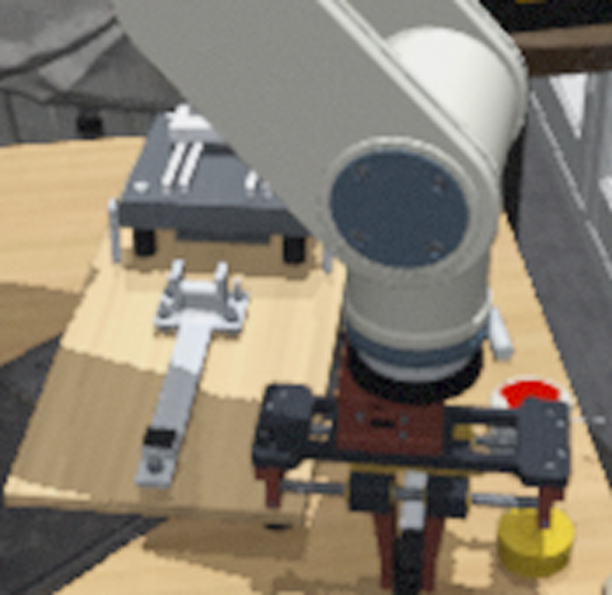

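```bash
python3 - <<'E'
from h import *
set_gripper(32); print(st())
s=env.read_state(); p=s['tool_pos']; 
env.move_l([p[0],p[1],p[2]+110],rate=90); print(st())
env.reach([460,-330,330],down(1.0)); env.hold(.2)
for n in ("scene","side"): cv2.imwrite(f"pics/f_{n}.png",viewer.camera(n))
crop(cv2.imread("pics/f_scene.png"),180,180,440,400,3,"pics/f1.png"); crop(cv2.imread("pics/f_side.png"),225,140,400,390,2.4,"pics/f2.png"); print(st())
E
```

```text
{'t': 32.15, 'g': array([-204.9 , -160.61,    5.47]), 'pitch': -0.0, 'f': array([-0.28,  0.28,  0.3 ]), 'm': array([-0.05, -0.08, -0.  ]), 'w': 31.92}
{'t': 33.52, 'g': array([-204.84, -160.15,  114.7 ]), 'pitch': -0.0, 'f': array([-0.11,  0.26, -0.13]), 'm': array([-0.05, -0.03, -0.04]), 'w': 31.99}
{'t': 34.77, 'g': array([-356.69,  -29.84,  251.96]), 'pitch': -0.0, 'f': array([ 0.02,  0.74, -0.14]), 'm': array([-0.09, -0.08, -0.02]), 'w': 31.86}
```

View pics/f1.png

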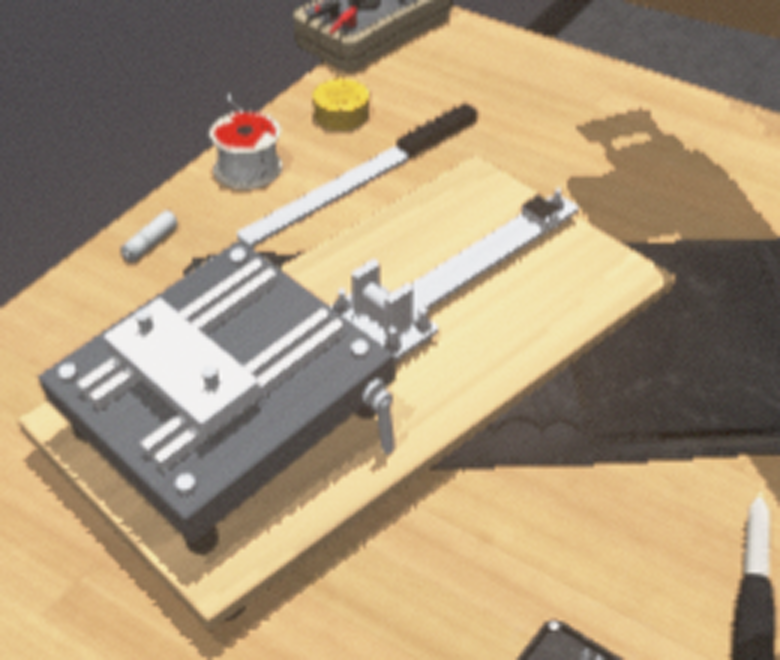

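View pics/f2.png

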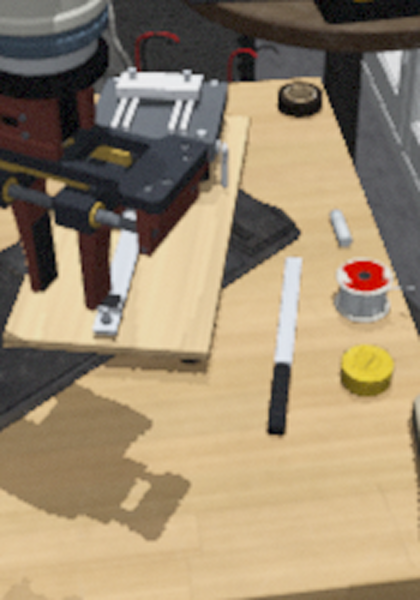

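```bash
python3 - <<'E'
from h import *
print(st()); print(workorder.sign_off())
E
```

```text
{'t': 34.77, 'g': array([-356.69,  -29.84,  251.96]), 'pitch': -0.0, 'f': array([ 0.02,  0.74, -0.14]), 'm': array([-0.09, -0.08, -0.02]), 'w': 31.86}
the job is handed in; nothing more can be done
None
```

The base's front is raised and stands on its two legs. The bar lies flat on the table beside the board. I handed the job in at 34.8 s, well inside the 72 s limit.

**Finding the height:** I touched the handle to the stop pad (top at about 56 mm), which puts the ridge top at about 65 mm above the table. A touch on the ridge itself gave 63.6 mm, 1.3 mm lower, so I worked with 64.5 mm.

**Seating:** I slid the bar in, tip down, until it met the rib 74.7 mm past the fulcrum. A second push with the bar 1 mm higher stopped at the same place.

**Pressing:** The handle force stayed near 8 N, then climbed to 20 N while the handle stopped descending, so it was bearing on the pad. The handle height there agreed with the pad touch to within about 0.5 mm.

**Letting down:** As I raised the handle the load fell to zero while the base stayed up. Both legs show as dropped in the side view.

**Last checks:**
- In the final pictures the base is still up, and the bar is clear of the board, the wallet and the reel.
- The tin, reel and battery are at the same pixels as at the start.

**Not fully as intended:** Near the end of the press the bar was also pushing forward on the rib with about 14 N. I drew it back 1 to 2 mm before lowering. The pictures suggest the base's rear foot may have moved up to about 3 mm, though much of that could be its tilt. I did not measure this precisely.

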